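Close the sample chamber and lock its turn-button

TASK

Make the sample chamber on the bench ready for a measurement: its lid stands open and its turn-button has been left askew. Line the button up with the narrow slot in the lid's front tongue, shut the lid fully so that the button comes up through the slot, then give the button a quarter turn either way so that it lies squarely across the slot and holds the lid down. Leave the things standing beside the chamber where they are.

Things in the scene. Friction and masses are not known exactly. Their poses are not given: they have to be found in the camera images.
- chamber: Light-tight sample chamber: dark metal box bolted to the bench, 100 mm deep (x) and wide (y), walls up to z = 60 mm, stubby ports at the sides (to y = +-59). Origin: centre of its underside, on the bench. x points to the back (lid hinge), -x to the front, where a 40 mm wide aluminium bracket, top at z = 64, juts out to x = -99. The other entries use this frame, in mm.
- wing (a point): Centre of the turn-button's wing: a dark upright bar, 26 mm long (point's x), 7 mm thick (y) with round ends, 13.5 mm high, on a thin neck, turning about the vertical line at x = -73, y = 0 of the chamber. The wing reaches from z = 71 to 84.5; the point lies at z = 77.8.
- button (a joint): Angle of the turn-button (rad), counter-clockwise from above. 0: the wing points front to back, in line with the slot, and only so (to about 0.15 rad either way) can it pass. Turns from -1.62 to 1.62 (stops), no click between; +-1.57 is squarely across. Stiff (0.03 N m): it stays where it is left.
- lid (a joint): Angle of the lid (rad): 0 flat on the chamber, 1.57 upright; grows as the lid opens and tips to the back. Stiff hinge (0.22 N m): the lid stays at any angle and must be pushed the whole way down, with a few newtons near its front edge.
- slot (a point): Centre of the slot, on the upper (outer) face of the steel tongue at the lid's front; moves with the lid, axes as the chamber's when shut. Slot 28 mm (x) by 11 mm (y) in a 3 mm thick tongue 40 mm wide, which ends 21 mm in front of the slot's centre. Lid shut: the slot is centred over the button, the tongue's upper face at z = 69, so the wing stands 2 mm clear above it and can turn.
- lid_hinge (a point): Middle of the lid's hinge axis, which runs along the chamber's y at x = 53.5, z = 63.5. The slot's centre is 126.5 mm from it, the tongue's front edge 147.5 mm. The dark lid plate is 102 mm (x) by 104 mm (y), its upper face at z = 66 when shut; the tongue lies on it over its front 31 mm.
- vial_mid (a point): Bystander: glass sample vial with a white cap, 27 mm across, 57 mm tall, standing; the point is half-way up.
- tube_mid (a point): Bystander: short black lens tube, 30 mm across, 25 mm tall, standing; the point is half-way up.
- holder_mid (a point): Bystander: black post holder with a steel post, 31 x 36 mm, 82 mm tall, standing; the point is half-way up.
- laser_supply: Obstacle, fixed: red power supply, 253 mm long (its x), 162 mm wide (its y), 99 mm high, with a fan box on top up to 203 mm; to the left of the chamber, 6 cm or more from the turn-button. Origin under its middle. Behind it to the left stands a 320 mm high instrument, and between robot and chamber, to the right, a stand with a 363 mm post: swing past them high or drawn in.

How it is judged:
By the outcome, as a careful person would: the job done as asked, in the order asked, and still so for the second after the job is handed in, with the robot touching nothing.
It also fails if it takes over 56 s, if anything falls off the work surface, if the arm or the gripper's body presses on something with over 40 N, if the wrist force passes 120 N, or if a joint passes its speed limit or range.

ROBOT

A 6-joint arm with a two-finger parallel gripper is mounted at the origin on a cart in front of the work surface, level with it; the furniture and walls round the work are solid. World frame = base frame: x ahead of the robot, y to its left, z up, the work surface at z = 0. Lengths are in m, angles in rad, forces in N, time in s.
With the tool pointing down it reaches from about 0.225 to 0.875 m from the base axis. Payload 3.4 kg.
Tool frame: the origin (TCP) lies on the centre line of the jaws, within the pads' length; the fingertips stand 19 mm ahead of it and the grasp point (between the pads) is the TCP; z points along the fingers, y is the direction in which the jaws open and shut (so a half turn about z gives the same grasp; the last joint's range is limited). The gripper opens to 85 mm and grips with 20 to 120 N. Pads are 22 mm wide; open, the fingers measure 114 mm over their backs; the gripper's body (76 mm by 85 mm) begins 54 mm behind the grasp point. The pads swing forward as they close: fully open they stand 13 mm farther back than shut.
Start: joints at [-1.374, 0.276, 1.505, -0, 1.361, -0.121], TCP at [0.18, -0.546, 0.25] pointing down, gripper open.
Joint ranges: [-2.89, 2.89], [-0.75, 2.08], [0.22, 2.7], [-1.18, 4.32], [0.11, 2.71], [-2.7, 2.7]. Speed limits (rad/s): [2.57, 2.57, 3.14, 3.14, 3.14, 3.14].

INTERFACE

Orientations are given as a unit quaternion [w, x, y, z].
In Python, from rig import monitor, eyes, manip, models gives the robot as it stands.
- The arm moves only by the tool send_rows, never from a script. Its argument "deltas" is a list of rows, each an object with "dp": the shift along the world's x, y, z each as a share of 0.12 m, from -1 to 1, a list of three; "rotation": the turn, a rotation vector about the world's x, y, z each as a share of 0.5 rad, from -1 to 1, a list of three. In form: [{"dp": [dx, dy, dz], "rotation": [rx, ry, rz]}, ...]. A call has 1 to 12 rows; each row is the pose to reach, as a shift and turn from the pose commanded when the call began; what a row does not reach only later rows make up. A row lasts 1/12 s, in which the tool goes at most 41.7 mm and 7.16 degrees, less where a joint would pass 70% of its speed; a pose out of reach is approached as far as the arm can. A call with a number of a shift or a turn outside -1 to 1 is refused whole. A call with a gripper value outside its range is refused whole. "fingers" is the closure, from -1 (fully open) to 1 (shut), set as the call begins (left out, the last holds). The fingers move at their own pace and stop on an object; "grip_force" is the grip in N (left out, the last holds). Time passes only in rows, so rows that repeat a pose let the fingers close. It gives the time, the measured TCP pose, the force and the opening at its end, in the units of the state.
- monitor.get_state(): the state, without advancing time (a new reading comes with each control period).
- eyes.get_image(name): name is "side" or "top"; returns a dict with "color" (384x512x3 uint8, red, green, blue), "depth" (384x512 float32, m along the optical axis (not along the pixel's ray), 0 where there is no reading), "mtx" (3x3 intrinsics, pixels), "k1" (the pictures are not rectified: a ray, as slopes to the right and down, at radius r is drawn at 1 + k1 r^2 times it, then the intrinsics apply), "rvec" (rotation vector, rad) and "tvec" (3), from world to camera coordinates, as OpenCV has them. Camera axes: x right, y down, z forward; pixel columns grow to the right and rows downward; lengths in m; the calibration is good to about 2 mm. A picture is of the moment at which its call begins.
- manip.sign_off(): hands the job in, once; it reports no verdict.
Trained networks look in a picture, given as the dict that the camera call returned (one of the last four; its "shot" number tells which), for a name from the list of things; names that differ only in an ending like _2 or _b are one class to them, and where a whole thing is asked for, a point or a joint stands for the part that bears it (a point fixed in the world has none). Each returns a list of dicts, best first, with "score" (0 to 1); they miss things now and then, are a little off and sometimes report something else, mostly with a low value. They report only what shows in the picture. A call takes as long as a camera call.
- models.find_in(name, picture): "box" ([left, top, right, bottom] in pixels, round what is visible of it).
The state is a dict: "clock": time; "qpos": joint angles; "qd": joint speeds; "effort": joint torques, N m; "position": TCP position; "ee_rot": TCP orientation; "contact_force": force on the tool from outside, world axes, zero at the start; "moment": the same for the moment, N m; "width": finger opening in m.
Only numpy, scipy, OpenCV 4.12 (cv2) and the standard library are available. Lean on these libraries where they do the work, as an engineer would, in place of code of your own. Each camera call takes 0.05 s, during which the arm holds its last target.

## Working session

There is one attempt and no reset: what is moved stays moved. The work goes in short steps, Python scripts to look and compute and a tool call to move; the robot and the scene stay as the last step left them, time stands still between calls to the robot, and variables do not carry over. Pictures are saved under pics/ and viewed, and the job is handed in when it is done.

Besides the shell and the picture viewer there is one more tool, called after "Call:" in YAML: its name, and indented under it one key for each argument. send_rows: Moves the arm, as the interface text tells. Its arguments: {"type":"object","properties":{"deltas":{"type":"array","items":{"type":"object","properties":{"dp":{"type":"array","items":{"type":"number"}},"rotation":{"type":"array","items":{"type":"number"}}}}},"fingers":{"type":"number"},"grip_force":{"type":"number"}},"required":["deltas"]}

```bash
mkdir -p pics; ls; cat > h.py <<'E'
import numpy as np, cv2
from rig import monitor, eyes, manip, models
def shot(name,fn=None):
    p=eyes.get_image(name)
    if fn: cv2.imwrite('pics/'+fn,p['color'][:,:,::-1])
    return p
def cam(p):
    R=cv2.Rodrigues(np.array(p['rvec'],float))[0]; return R,np.array(p['tvec'],float).ravel()
def ray(p,u,v):
    K=np.array(p['mtx'],float)
    a=cv2.undistortPoints(np.array([[[u,v]]],float),K,np.array([p['k1'],0,0,0.]))[0,0]
    return np.array([a[0],a[1],1.])
def pz(p,u,v,z):
    R,t=cam(p); d=R.T@ray(p,u,v); o=-R.T@t
    return o+d*(z-o[2])/d[2]
def pd(p,u,v):
    R,t=cam(p); return R.T@(ray(p,u,v)*p['depth'][int(round(v)),int(round(u))]-t)
def proj(p,X):
    K=np.array(p['mtx'],float)
    return cv2.projectPoints(np.array(X,float).reshape(-1,1,3),np.array(p['rvec'],float),np.array(p['tvec'],float),K,np.array([p['k1'],0,0,0.]))[0].reshape(-1,2)
def cloud(p):
    h,w=p['depth'].shape; K=np.array(p['mtx'],float)
    uu,vv=np.meshgrid(np.arange(w),np.arange(h))
    a=cv2.undistortPoints(np.stack([uu,vv],-1).reshape(-1,1,2).astype(float),K,np.array([p['k1'],0,0,0.])).reshape(h,w,2)
    d=p['depth']; R,t=cam(p)
    X=np.dstack([a[...,0]*d,a[...,1]*d,d])-t
    return X@R
E
python3 - <<'E'
from h import *
print(monitor.get_state())
for n in ['side','top']:
    p=shot(n,n+'0.png'); R,t=cam(p); print(n,-R.T@t,R[2])
    for k in ['chamber','wing','slot','lid','lid_hinge','vial_mid','tube_mid','holder_mid','laser_supply']:
        print(k,[(np.round(r['box']).tolist(),round(r['score'],2)) for r in models.find_in(k,p)[:2]])
E
```

```text
pics
{'clock': 0.0, 'qpos': array([-1.37402253e+00,  2.76569056e-01,  1.50615020e+00, -2.86301389e-05,
        1.36071136e+00, -1.21007281e-01]), 'qd': array([-8.60276479e-04, -1.09233293e-03, -1.53994293e-03,  2.98764588e-04,
        1.90166843e-03, -6.43368962e-05]), 'effort': array([ 2.10095241e-03, -4.16772330e+01, -2.45806861e+01, -2.57083066e-04,
        1.09217656e-02,  1.87600796e-05]), 'position': array([ 0.17954534, -0.54571216,  0.24944768]), 'ee_rot': array([-9.17791309e-04,  9.87402541e-01,  1.58225714e-01, -4.87931974e-05]), 'contact_force': array([0.24624619, 0.28605279, 0.30349062]), 'moment': array([-0.0170332 , -0.0213267 ,  0.00732348]), 'width': 0.08526715599606008}
side [ 0.64590583 -0.95428217  0.47528814] [-0.04079451  0.87991776 -0.47337147]
chamber [([203.0, 142.0, 280.0, 266.0], 0.87), ([210.0, 185.0, 221.0, 196.0], 0.75)]
wing [([211.0, 184.0, 221.0, 196.0], 0.42)]
slot [([221.0, 141.0, 278.0, 233.0], 0.73)]
lid [([220.0, 139.0, 277.0, 229.0], 0.7), ([201.0, 142.0, 280.0, 266.0], 0.36)]
lid_hinge [([200.0, 139.0, 280.0, 263.0], 0.72)]
vial_mid []
tube_mid [([184.0, 266.0, 200.0, 290.0], 0.94)]
holder_mid [([300.0, 194.0, 314.0, 237.0], 0.81)]
laser_supply []
top [ 0.53439563 -0.1996557   0.93027301] [ 0.06413803 -0.01740528 -0.99778924]
chamber [([238.0, 164.0, 306.0, 226.0], 0.71)]
wing [([318.0, 215.0, 332.0, 224.0], 0.65)]
slot [([279.0, 161.0, 308.0, 199.0], 0.73)]
lid [([279.0, 167.0, 305.0, 204.0], 0.65), ([237.0, 168.0, 305.0, 226.0], 0.38)]
lid_hinge [([234.0, 163.0, 306.0, 227.0], 0.75)]
vial_mid []
tube_mid []
holder_mid [([255.0, 140.0, 272.0, 154.0], 0.43)]
laser_supply []
```

```bash
python3 - <<'E'
from h import *
a=cv2.imread('pics/side0.png');b=cv2.imread('pics/top0.png')
cv2.imwrite('pics/side0z.png',cv2.resize(a[110:310,150:350],None,fx=3,fy=3,interpolation=cv2.INTER_CUBIC))
cv2.imwrite('pics/top0z.png',cv2.resize(b[110:310,180:380],None,fx=3,fy=3,interpolation=cv2.INTER_CUBIC))
E
```

```text
(no output)
```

View pics/side0.png

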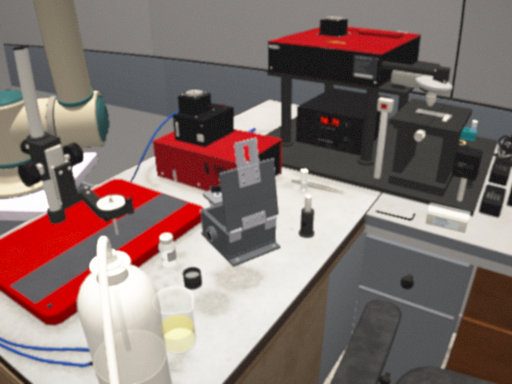

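View pics/top0.png

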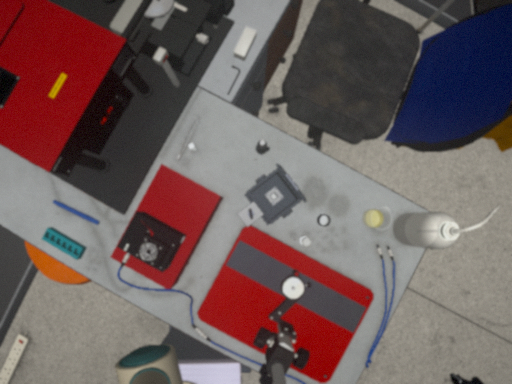

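```bash
ls pics
```

```text
side0.png
side0z.png
top0.png
top0z.png
```

View pics/side0z.png

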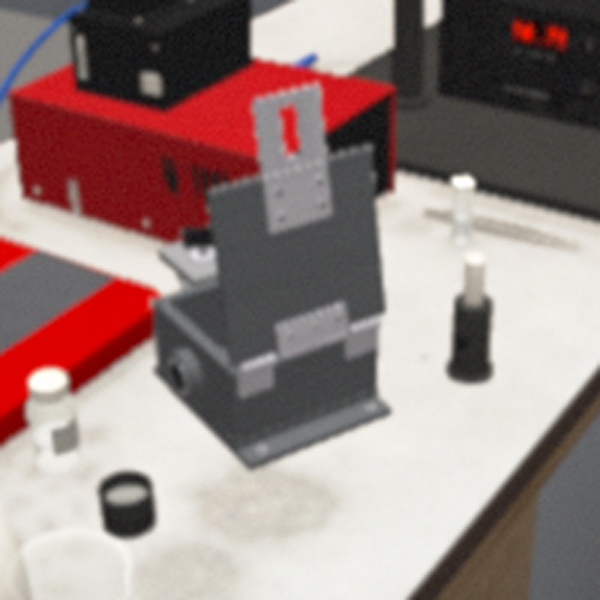

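View pics/top0z.png

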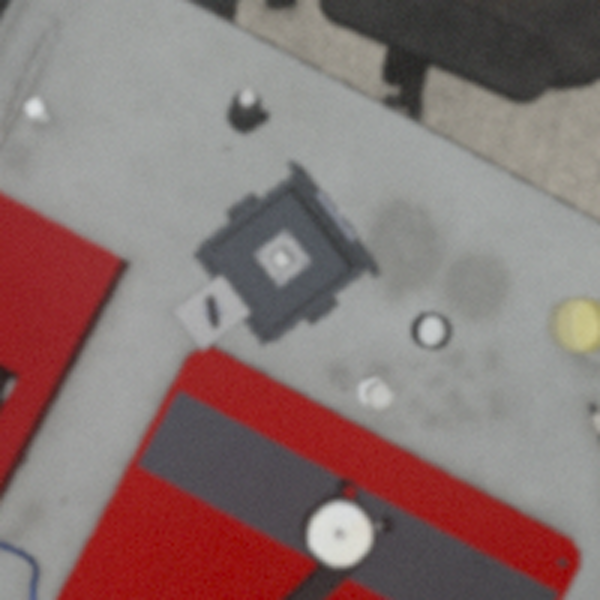

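```bash
python3 - <<'E'
from h import *
p=shot('top'); q=shot('side')
np.savez('p0.npz',**p); np.savez('q0.npz',**q)
print(proj(p,[[0,0,0.05],[.18,-.546,.25],[0.3,0,0],[0,0.3,0.]]))
for z,(u,v) in {0.06:(273.3,196)}.items(): print(pz(p,u,v,0))
f=lambda zx,zy:(180+zx/3,110+zy/3)
def P(zx,zy,z): return np.round(pz(p,*f(zx,zy),z),4)
print('wing ends',P(208,296,.0845),P(217,325,.0845))
print('bracket corners',P(176,316,.064),P(207,350,.064))
print('chamber corner front-left',P(195,254,.06),'front right',P(265,343,.06))
print('pedestal centre',P(282,260,.02))
print('supply right edge',P(126,263,.099))
print('stand',P(340,533,.1))
C=cloud(p); print(C[213,250],C[196,273],C[190,210],C[150,450])
D=cloud(q)
# lid points: side
for zx,zy in [(300,230),(290,270),(220,190),(370,150),(270,110),(315,100),(275,160),(320,160),(300,340),(240,330),(375,310)]:
    u,v=150+zx/3,110+zy/3
    print((zx,zy),np.round(D[int(v),int(u)],4))
E
```

```text
[[177.12309468 429.32759795]
 [432.36352611 386.55686208]
 [176.46874656 305.58224625]
 [ 70.7673457  416.18786509]]
[ 0.57634103 -0.2587142   0.        ]
wing ends [ 0.5442 -0.1958  0.0845] [ 0.5212 -0.2022  0.0845]
bracket corners [ 0.5291 -0.1695  0.064 ] [ 0.5011 -0.1937  0.064 ]
chamber corner front-left [ 0.5788 -0.1861  0.06  ] front right [ 0.5052 -0.2407  0.06  ]
pedestal centre [ 0.5737 -0.2592  0.02  ]
supply right edge [ 0.5714 -0.1331  0.099 ]
stand [ 0.3587 -0.2921  0.1   ]
[ 0.5339613  -0.19706113  0.08534583] [ 0.57570148 -0.2570127   0.01467291] [ 0.59008537 -0.10542017  0.09808346] [ 0.81101755 -1.18753681 -0.74653769]
(300, 230) [ 0.6047 -0.293   0.1325]
(290, 270) [ 0.598  -0.3003  0.1102]
(220, 190) [ 0.5636 -0.3126  0.1653]
(370, 150) [ 0.642  -0.2587  0.1643]
(270, 110) [ 0.5901 -0.293   0.2033]
(315, 100) [ 0.613  -0.2753  0.2014]
(275, 160) [ 0.591  -0.2944  0.1746]
(320, 160) [ 0.6143 -0.2776  0.1671]
(300, 340) [ 0.6045 -0.3095  0.0712]
(240, 330) [ 0.573  -0.3263  0.087 ]
(375, 310) [ 0.6462 -0.2731  0.0696]
```

```bash
python3 - <<'E'
from h import *
p=dict(np.load('p0.npz'))
b=p['color'][:,:,::-1]
cv2.imwrite('pics/top0zz.png',cv2.resize(b[160:235,230:315],None,fx=8,fy=8,interpolation=cv2.INTER_CUBIC))
C=cloud(p)
# chamber frame fit: initial
c=np.array([.574,-.259]);
sel=(np.hypot(C[...,0]-c[0],C[...,1]-c[1])<.13)&(C[...,2]>.045)&(C[...,2]<.09)
rgb=p['color'].astype(int)
sel&=(rgb[...,0]-rgb[...,2]<40)
ys,xs=np.where(sel); print(len(ys),np.histogram(C[sel][:,2],8))
E
```

```text
955 (array([ 73,  52, 340, 396,  41,   6,  16,  31]), array([0.04503015, 0.05035875, 0.05568734, 0.06101594, 0.06634453,
       0.07167313, 0.07700173, 0.08233032, 0.08765892]))
```

View pics/top0zz.png

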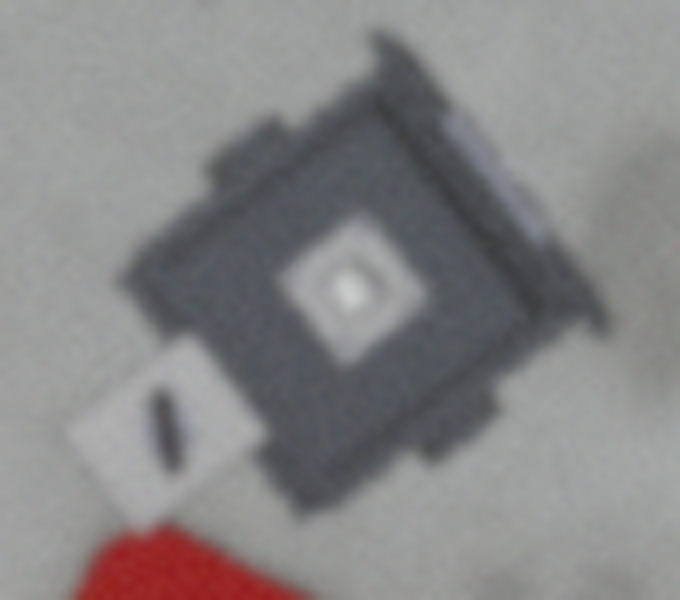

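```bash
cat > fit.py <<'E'
from h import *
from scipy.optimize import least_squares
p=dict(np.load('p0.npz'))
f=lambda a:(230+(a[0]+.5)/8-.5,160+(a[1]+.5)/8-.5)
obs=[((65,432),(-99,20,64)),((148,530),(-99,-20,64)),((270,435),(-50,-20,64)),((192,335),(-50,20,64)),((122,280),(-50,50,60)),((302,518),(-50,-50,60))]
uv=np.array([f(o[0]) for o in obs]); X=np.array([o[1] for o in obs])/1e3
def T(a,X):
    c,s=np.cos(a[2]),np.sin(a[2]); X=np.atleast_2d(X)
    return np.c_[a[0]+c*X[:,0]-s*X[:,1],a[1]+s*X[:,0]+c*X[:,1],X[:,2]]
r=least_squares(lambda a:(proj(p,T(a,X))-uv).ravel(),[.574,-.259,-.95],loss='soft_l1',f_scale=.5)
a=r.x
if __name__=='__main__':
    print(a); print((proj(p,T(a,X))-uv).round(2))
    print('pivot',T(a,[-.073,0,.078])); print('hinge',T(a,[.0535,0,.0635]))
    w=[pz(p,*f(e),.0845) for e in [(160,388),(175,470)]]
    print(w, (w[0]+w[1])/2, np.arctan2(*(w[0]-w[1])[[1,0]])-a[2])
    D=cloud(dict(np.load('q0.npz')))
    c,s=np.cos(a[2]),np.sin(a[2])
    L=np.c_[c*(D[...,0]-a[0]).ravel()+s*(D[...,1]-a[1]).ravel(),-s*(D[...,0]-a[0]).ravel()+c*(D[...,1]-a[1]).ravel(),D[...,2].ravel()]
    m=(abs(L[:,1])<.045)&(L[:,2]>.09)&(L[:,2]<.215)&(L[:,0]>-.05)&(L[:,0]<.12)
    print(m.sum(),L[m].mean(0),np.polyfit(L[m][:,2],L[m][:,0],1), 'zmax',np.sort(L[m][:,2])[-5:])
    for n in ['p0','q0']:
        P=dict(np.load(n+'.npz')); im=cv2.resize(P['color'][:,:,::-1],None,fx=4,fy=4,interpolation=cv2.INTER_CUBIC)
        E=[(-50,-50,60),(-50,50,60),(50,50,60),(50,-50,60)],[(-99,-20,64),(-99,20,64),(-50,20,64),(-50,-20,64)]
        for e in E: cv2.polylines(im,[np.int32(proj(P,T(a,np.array(e)/1e3))*4+2)],True,(0,255,0),1)
        u,v=proj(P,T(a,[0,0,.08]))[0]*4
        u,v=int(u),int(v); cv2.imwrite(f'pics/fit_{n}.png',im[max(0,v-250):v+250,u-250:u+250])
E
python3 fit.py
```

```text
[ 0.57588161 -0.25753406 -0.93138706]
[[-0.43  0.26]
 [-0.56  1.04]
 [ 0.11  0.31]
 [-0.39 -0.17]
 [ 0.72 -2.91]
 [ 3.72 -0.37]]
pivot [[ 0.53232094 -0.19895532  0.078     ]]
hinge [[ 0.60780621 -0.30046505  0.0635    ]]
[array([ 0.54562967, -0.19635427,  0.0845    ]), array([ 0.52135521, -0.20009302,  0.0845    ])] [ 0.53349244 -0.19822364  0.0845    ] 1.084206375033095
2610 [ 0.04439023 -0.00132712  0.14055013] [-0.14127803  0.06424688] zmax [0.2086775  0.20874295 0.208844   0.20895998 0.20901356]
```

```bash
cd pics; python3 -c "
import cv2,numpy as np
a=cv2.imread('fit_p0.png');b=cv2.imread('fit_q0.png');h=min(a.shape[0],b.shape[0])
cv2.imwrite('fit2.png',cv2.resize(np.hstack([a[:h],b[:h]]),(800,400)))"
```

```text
(no output)
```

View pics/fit2.png

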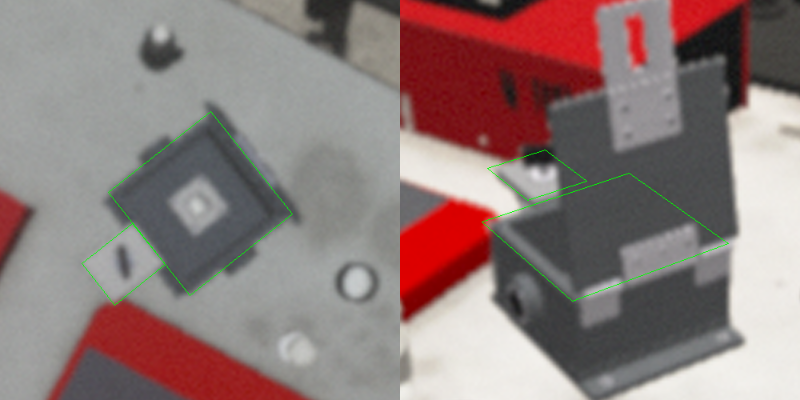

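```bash
python3 - <<'E'
from fit import *
q=dict(np.load('q0.npz')); C=cloud(p); D=cloud(q)
for n,A,P in(('top',C,p),('side',D,q)):
    m=(A[...,2]>.2)&(A[...,0]>.05)&(A[...,0]<.8)&(A[...,1]<.1)&(A[...,1]>-.55)&(P['depth']>0)
    X=A[m]
    k=np.round(X[:,:2]/.03).astype(int); u,i=np.unique(k,axis=0,return_inverse=True)
    for j in range(len(u)):
        z=X[i.ravel()==j,2]
        if len(z)>4: print(n,(u[j]*.03).round(2),len(z),z.min().round(3),z.max().round(3))
# lid plane
c,s=np.cos(a[2]),np.sin(a[2])
L=np.stack([c*(D[...,0]-a[0])+s*(D[...,1]-a[1]),-s*(D[...,0]-a[0])+c*(D[...,1]-a[1]),D[...,2]],-1)
m=(abs(L[...,1])<.045)&(L[...,2]>.1)&(L[...,2]<.15)&(L[...,0]>0)&(L[...,0]<.1)
X=L[m]; A=np.c_[X[:,1],X[:,2],np.ones(len(X))]; co=np.linalg.lstsq(A,X[:,0],rcond=None)[0]; print('x=',co, 'resid',np.std(A@co-X[:,0]))
# tongue extents
m=(L[...,2]>.17)&(L[...,2]<.215)&(L[...,0]>0)&(L[...,0]<.08)&(abs(L[...,1])<.06); X=L[m]
for z in (.175,.185,.195): y=X[abs(X[:,2]-z)<.005,1]; print(z,np.percentile(y,[1,50,99]))
m=(L[...,2]>.1)&(L[...,2]<.15)&(L[...,0]>0)&(L[...,0]<.08)&(abs(L[...,1])<.08);print(np.percentile(L[m][:,1],[1,99]))
# fan box position
m=(C[...,2]>.12)&(C[...,0]>.3)&(C[...,1]>-.15)&(C[...,1]<.3)&(C[...,2]<.25)&(C[...,0]<.75);X=C[m];print(len(X),X.min(0),X.max(0), np.percentile(X,[5,95],axis=0))
m=(C[...,2]>.085)&(C[...,2]<.11)&(np.hypot(C[...,0]-.533,C[...,1]+.198)<.12); X=C[m]; d=np.hypot(X[:,0]-.533,X[:,1]+.198); o=np.argsort(d)
print('near supply',X[o][::20][:8].round(3),d[o][::20][:8])
E
```

```text
top [ 0.21 -0.27] 41 0.201 0.209
top [ 0.21 -0.24] 64 0.202 0.277
top [ 0.21 -0.21] 18 0.202 0.208
top [ 0.21 -0.03] 57 0.201 0.269
top [0.21 0.  ] 212 0.2 0.272
top [0.21 0.03] 184 0.2 0.265
top [0.21 0.06] 103 0.2 0.229
top [ 0.24 -0.27] 141 0.2 0.209
top [ 0.24 -0.24] 376 0.2 0.297
top [ 0.24 -0.21] 6 0.2 0.207
top [0.24 0.  ] 26 0.252 0.274
top [0.24 0.03] 17 0.2 0.208
top [ 0.27 -0.24] 27 0.201 0.205
top [0.42 0.  ] 13 0.201 0.205
top [ 0.45 -0.03] 12 0.2 0.205
top [0.45 0.  ] 206 0.2 0.211
top [0.45 0.03] 123 0.2 0.212
top [ 0.48 -0.03] 21 0.201 0.205
top [0.48 0.  ] 139 0.2 0.21
top [0.48 0.03] 112 0.201 0.211
top [ 0.57 -0.3 ] 6 0.21 0.211
top [ 0.6 -0.3] 7 0.209 0.211
top [ 0.6  -0.27] 18 0.205 0.212
top [0.75 0.09] 227 0.213 0.294
top [0.78 0.06] 49 0.216 0.292
top [0.78 0.09] 451 0.211 0.293
top [0.81 0.06] 62 0.216 0.293
top [0.81 0.09] 33 0.288 0.293
side [ 0.06 -0.03] 43 0.2 0.213
side [0.06 0.  ] 40 0.201 0.215
side [0.12 0.03] 8 0.2 0.201
side [ 0.15 -0.06] 21 0.335 0.424
side [ 0.15 -0.03] 92 0.2 0.354
side [0.15 0.  ] 18 0.201 0.235
side [ 0.18 -0.09] 113 0.391 0.42
[... 953 characters left out ...]
0.09] 25 0.205 0.291
x= [ 0.01941179 -0.13639794  0.06355982] resid 0.0014268923981007376
0.175 [-0.01826546  0.00085265  0.02093636]
0.185 [-0.01884593  0.00677746  0.02128804]
0.195 [-0.01903383 -0.00436706  0.02107954]
[-0.05030409  0.05192952]
3289 [ 0.37354204 -0.04950919  0.12001515] [0.74996143 0.18947503 0.24995893] [[ 0.42864246 -0.03036361  0.13217792]
 [ 0.71763933  0.16990282  0.24134161]]
near supply [[ 0.534 -0.197  0.085]
 [ 0.566 -0.121  0.101]
 [ 0.555 -0.114  0.099]
 [ 0.571 -0.117  0.1  ]
 [ 0.58  -0.119  0.099]
 [ 0.534 -0.104  0.096]
 [ 0.576 -0.112  0.098]
 [ 0.576 -0.11   0.099]] [0.00134372 0.08342807 0.0866938  0.08960982 0.09177806 0.09405303
 0.0960099  0.09803086]
```

Call:
send_rows:
  deltas:
    - {"dp":[0,0,0.3],"rotation":[0,0,-0.1]}
    - {"dp":[0,0,0.6],"rotation":[0,0,-0.2]}
    - {"dp":[0,0,0.9],"rotation":[0,0,-0.33]}
    - {"dp":[0,0,1],"rotation":[0,0,-0.33]}
  fingers: 0
  grip_force: 25

```text
clock: 1.43
position: [0.18, -0.5478, 0.3762]
ee_rot: [0.005, 0.997, 0.075, 0.001]
contact_force: [1.3, -0.1, 1.1]
width: 0.043
```

Call:
send_rows:
  deltas:
    - {"dp":[0.15,0.1,0.25],"rotation":[0,0,0]}
    - {"dp":[0.4,0.3,0.5],"rotation":[0,0,0]}
    - {"dp":[0.7,0.6,0.5],"rotation":[0,0,0]}
    - {"dp":[1,0.9,0.5],"rotation":[0,0,0]}
    - {"dp":[1,1,0.5],"rotation":[0,0,0]}

```text
clock: 1.85
position: [0.302, -0.4251, 0.4308]
ee_rot: [0.001, 0.997, 0.077, 0.001]
contact_force: [0.7, -1.2, 1.4]
width: 0.0427
```

Call:
send_rows:
  deltas:
    - {"dp":[0.25,0.25,0],"rotation":[0,0,0]}
    - {"dp":[0.5,0.5,0],"rotation":[0,0,0]}
    - {"dp":[0.75,0.75,0],"rotation":[0,0,0]}
    - {"dp":[1,1,0],"rotation":[0,0,0]}
    - {"dp":[1,1,0],"rotation":[0,0,0]}

```text
clock: 2.27
position: [0.4238, -0.3009, 0.4306]
ee_rot: [-0.002, 0.997, 0.08, 0.002]
contact_force: [-0.0, 0.6, 0.2]
width: 0.0425
```

Call:
send_rows:
  deltas:
    - {"dp":[0.25,0.25,0],"rotation":[0,0,0]}
    - {"dp":[0.5,0.5,-0.1],"rotation":[0,0,0]}
    - {"dp":[0.75,0.75,-0.3],"rotation":[0,0,0]}
    - {"dp":[0.94,0.9,-0.6],"rotation":[0,0,0]}
    - {"dp":[0.94,0.9,-0.9],"rotation":[0,0,0]}
    - {"dp":[0.94,0.9,-1],"rotation":[0,0,0]}

```text
clock: 2.77
position: [0.5322, -0.1956, 0.3053]
ee_rot: [-0.002, 0.997, 0.078, -0.003]
contact_force: [-0.1, -0.1, -0.7]
width: 0.0429
```

Call:
send_rows:
  deltas:
    - {"dp":[0,0,-0.3],"rotation":[0,0,0]}
    - {"dp":[0,0,-0.6],"rotation":[0,0,0]}
    - {"dp":[0,0,-0.9],"rotation":[0,0,0]}
    - {"dp":[0,0,-1],"rotation":[0,0,0]}
    - {"dp":[0,0,-1],"rotation":[0,0,0]}
    - {"dp":[0,0,-1],"rotation":[0,0,0]}

```text
clock: 3.27
position: [0.5323, -0.1986, 0.19]
ee_rot: [-0.0, 0.997, 0.076, -0.001]
contact_force: [-0.2, -1.0, 0.6]
width: 0.0426
```

```bash
python3 - <<'E'
from h import *
s=monitor.get_state(); print(s['clock'],s['position'],s['ee_rot'],s['contact_force'],s['qpos'])
R=cv2.Rodrigues(np.array([0,0,0.]))[0]
w,x,y,z=s['ee_rot']; ty=np.array([2*(x*y-w*z),1-2*(x*x+z*z),2*(y*z+w*x)]); print('ty yaw',np.arctan2(ty[1],ty[0]))
a=shot('side')['color'][:,:,::-1]; b=shot('top')['color'][:,:,::-1]
f=lambda i:cv2.resize(i,None,fx=4,fy=4,interpolation=cv2.INTER_CUBIC)
cv2.imwrite('pics/v1.png',np.hstack([f(a[120:250,165:265]),f(b[150:280,210:310])]))
E
```

```text
3.2667 [ 0.53231399 -0.19857109  0.1900191 ] [-1.73652244e-04  9.97091670e-01  7.62096406e-02 -5.12416837e-04] [-0.22092658 -0.98816382  0.6009369 ] [-4.79353063e-01  3.06045107e-01  1.61632100e+00 -2.61421545e-04
  1.22028042e+00  9.38965931e-01]
ty yaw -1.4182293080094295
```

View pics/v1.png

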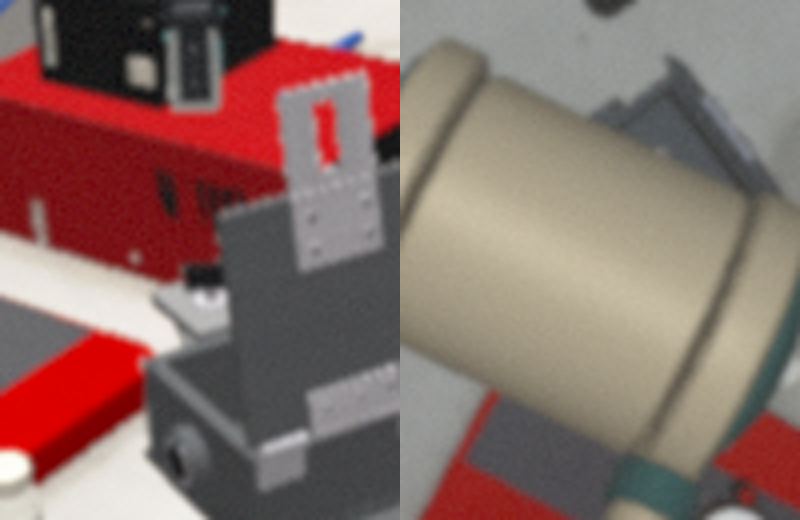

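Call:
send_rows:
  deltas:
    - {"dp":[0,0,-0.25],"rotation":[0,0,0]}
    - {"dp":[0,0,-0.5],"rotation":[0,0,0]}
    - {"dp":[0,0,-0.65],"rotation":[0,0,0]}
    - {"dp":[0,0,-0.75],"rotation":[0,0,0]}
    - {"dp":[0,0,-0.81],"rotation":[0,0,0]}
    - {"dp":[0,0,-0.81],"rotation":[0,0,0]}

```text
clock: 3.87
position: [0.5327, -0.1985, 0.0932]
ee_rot: [0.0, 0.997, 0.076, 0.0]
contact_force: [-0.2, 0.8, 1.1]
width: 0.0426
```

Call:
send_rows:
  deltas:
    - {"dp":[0,0,0],"rotation":[0,0,0]}
    - {"dp":[0,0,0],"rotation":[0,0,0]}
    - {"dp":[0,0,0],"rotation":[0,0,0]}
    - {"dp":[0,0,0],"rotation":[0,0,0]}
    - {"dp":[0,0,0],"rotation":[0,0,0]}
    - {"dp":[0,0,0],"rotation":[0,0,0]}
  fingers: 1
  grip_force: 25

```text
clock: 4.37
position: [0.5335, -0.1989, 0.0947]
ee_rot: [0.001, 0.997, 0.076, 0.001]
contact_force: [-0.7, -1.0, 5.1]
width: 0.0063
```

```bash
cat > look.py <<'E'
from h import *
import sys
s=monitor.get_state(); print(s['clock'],s['position'].round(4),s['contact_force'].round(2),s['moment'].round(2),s['qpos'].round(3),s['width'])
w,x,y,z=s['ee_rot']; ty=np.array([2*(x*y-w*z),1-2*(x*x+z*z),2*(y*z+w*x)]); print('ty yaw',np.arctan2(ty[1],ty[0]))
p=shot('side');q=shot('top'); np.savez('q1.npz',**p); np.savez('p1.npz',**q)
a=p['color'][:,:,::-1]; b=q['color'][:,:,::-1]
f=lambda i:cv2.resize(i,None,fx=4,fy=4,interpolation=cv2.INTER_CUBIC)
cv2.imwrite('pics/'+sys.argv[1],np.hstack([f(a[120:250,175:275]),f(b[130:260,215:315])]))
E
python3 look.py v2.png
```

```text
4.3667 [ 0.5335 -0.1989  0.0947] [-0.71 -0.96  5.06] [-0.07  0.05  0.06] [-0.479  0.394  1.746 -0.     0.998  0.939] 0.006349624298615572
ty yaw -1.4177730702406237
```

View pics/v2.png

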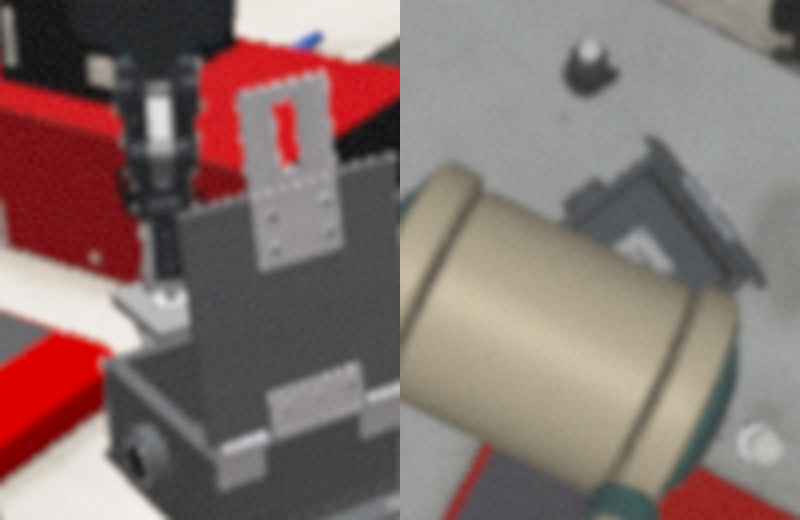

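Call:
send_rows:
  deltas:
    - {"dp":[0,0,0.01],"rotation":[0,0,-0.15]}
    - {"dp":[0,0,0.01],"rotation":[0,0,-0.35]}
    - {"dp":[0,0,0.01],"rotation":[0,0,-0.55]}
    - {"dp":[0,0,0.01],"rotation":[0,0,-0.75]}
    - {"dp":[0,0,0.01],"rotation":[0,0,-0.9]}
    - {"dp":[0,0,0.01],"rotation":[0,0,-1]}

```text
clock: 4.97
position: [0.5335, -0.1986, 0.0947]
ee_rot: [0.0, 0.985, -0.174, 0.001]
contact_force: [1.3, -1.2, -0.3]
width: 0.0059
```

Call:
send_rows:
  deltas:
    - {"dp":[0,0,0],"rotation":[0,0,-0.2]}
    - {"dp":[0,0,0],"rotation":[0,0,-0.4]}
    - {"dp":[0,0,0],"rotation":[0,0,-0.6]}
    - {"dp":[0,0,0],"rotation":[0,0,-0.8]}
    - {"dp":[0,0,0],"rotation":[0,0,-1]}
    - {"dp":[0,0,0],"rotation":[0,0,-1]}

```text
clock: 5.47
position: [0.5337, -0.1983, 0.0947]
ee_rot: [-0.0, 0.911, -0.412, 0.001]
contact_force: [1.6, 0.0, -1.2]
width: 0.0061
```

Call:
send_rows:
  deltas:
    - {"dp":[0,0,0],"rotation":[0,0,-0.19]}
    - {"dp":[0,0,0],"rotation":[0,0,-0.19]}
    - {"dp":[0,0,0],"rotation":[0,0,-0.19]}
    - {"dp":[0,0,0],"rotation":[0,0,-0.19]}

```text
clock: 5.8
position: [0.5337, -0.1983, 0.0947]
ee_rot: [-0.0, 0.892, -0.453, 0.001]
contact_force: [4.3, 1.4, -0.3]
width: 0.0058
```

```bash
python3 look.py v3.png
```

```text
5.8 [ 0.5337 -0.1983  0.0947] [ 4.27  1.42 -0.26] [ 0.17 -0.81  0.04] [-4.790e-01  3.950e-01  1.746e+00  1.000e-03  9.990e-01  2.031e+00] 0.005828913404635371
ty yaw -2.5105691818984663
```

View pics/v3.png

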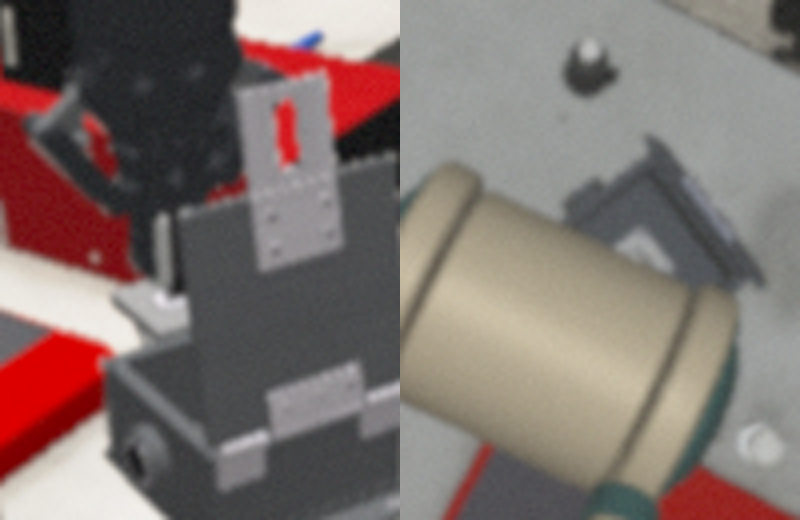

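Call:
send_rows:
  deltas:
    - {"dp":[0,0,0],"rotation":[0,0,0]}
    - {"dp":[0,0,0],"rotation":[0,0,0]}
    - {"dp":[0,0,0],"rotation":[0,0,0]}
    - {"dp":[0,0,0.1],"rotation":[0,0,0]}
    - {"dp":[0,0,0.3],"rotation":[0,0,0]}
    - {"dp":[0,0,0.6],"rotation":[0,0,0]}
    - {"dp":[0,0,0.9],"rotation":[0,0,0]}
    - {"dp":[0,0,1],"rotation":[0,0,0]}
  fingers: -0.3

```text
clock: 6.57
position: [0.5337, -0.1994, 0.2193]
ee_rot: [0.0, 0.891, -0.454, 0.003]
contact_force: [1.5, -0.1, 1.2]
width: 0.056
```

Call:
send_rows:
  deltas:
    - {"dp":[0,0,0.3],"rotation":[0,0,0]}
    - {"dp":[0,0,0.6],"rotation":[0,0,0]}
    - {"dp":[0,0,0.8],"rotation":[0,0,0]}
    - {"dp":[0.1,-0.15,0.8],"rotation":[0,0,0]}
    - {"dp":[0.3,-0.4,0.8],"rotation":[0,0,0]}
    - {"dp":[0.5,-0.7,0.8],"rotation":[0,0,0]}
    - {"dp":[0.75,-1,0.8],"rotation":[0,0,0]}
    - {"dp":[0.75,-1,0.8],"rotation":[0,0,0]}
  fingers: 1

```text
clock: 7.23
position: [0.6247, -0.3238, 0.3073]
ee_rot: [0.001, 0.89, -0.455, 0.0]
contact_force: [0.3, 0.1, -0.3]
width: -0.0004
```

```bash
python3 look.py v4.png; python3 - <<'E'
from h import *
b=np.load('p1.npz')['color'][:,:,::-1]
cv2.imwrite('pics/v4z.png',cv2.resize(b[170:245,210:310],None,fx=8,fy=8,interpolation=cv2.INTER_CUBIC))
E
```

```text
7.2333 [ 0.6247 -0.3238  0.3073] [ 0.35  0.07 -0.26] [ 0.04 -0.02 -0.04] [-0.576  0.457  1.088 -0.003  1.597  1.94 ] -0.00036873787857744273
ty yaw -2.51568585252289
```

View pics/v4.png

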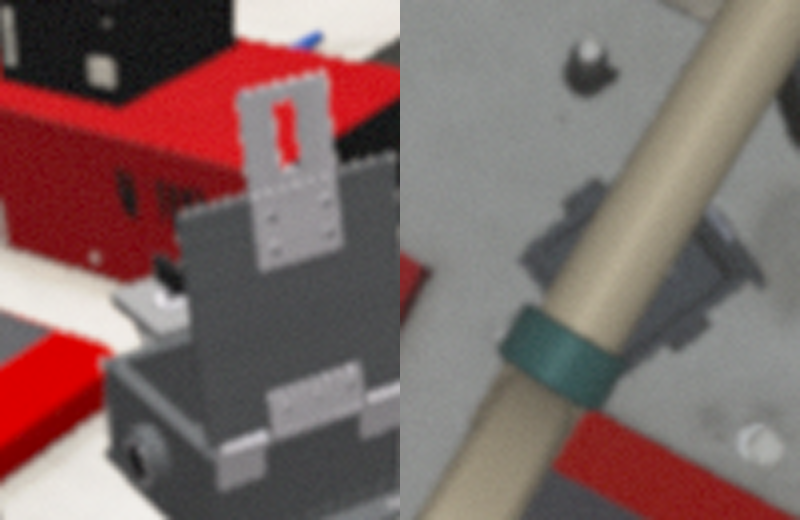

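View pics/v4z.png

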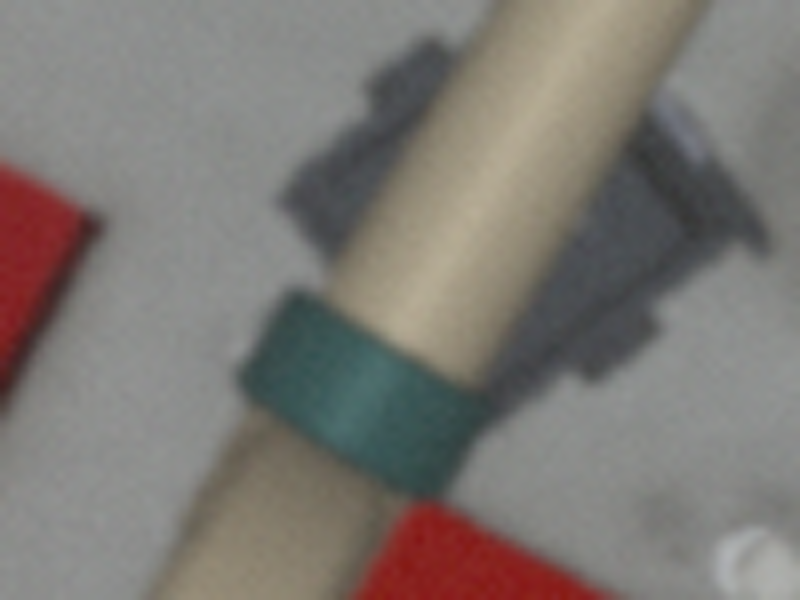

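```bash
python3 - <<'E'
from h import *
q=dict(np.load('q1.npz'))
im=q['color'][:,:,::-1]; outs=[]
Sc=16
for th in (-.2,0,.2):
    yaw=-.94+th; c,s=np.cos(yaw),np.sin(yaw)
    I=cv2.resize(im[175:210,195:230],None,fx=Sc//2,fy=Sc//2,interpolation=cv2.INTER_CUBIC)
    for z in (.071,.0845):
        P=[(.5335+c*x-s*y,-.1984+s*x+c*y,z) for x,y in [(-.013,-.0035),(.013,-.0035),(.013,.0035),(-.013,.0035)]]
        uv=(proj(q,P)-[195,175]+.5)*Sc/2
        cv2.polylines(I,[np.int32(uv)],True,(0,255,0),1)
    outs.append(I[:,:265])
cv2.imwrite('pics/v4w.png',np.hstack(outs))
E
```

```text
(no output)
```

View pics/v4w.png

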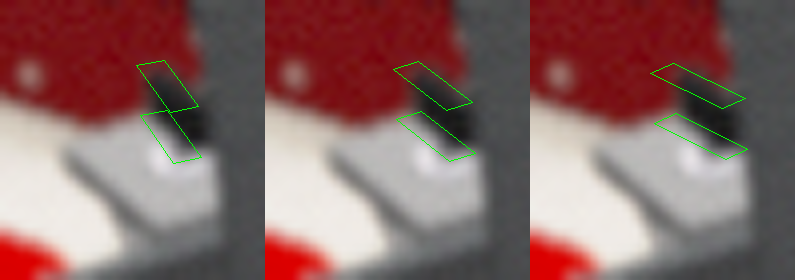

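Call:
send_rows:
  deltas:
    - {"dp":[0,0,-0.25],"rotation":[0,0,0]}
    - {"dp":[0,0,-0.5],"rotation":[0,0,0]}
    - {"dp":[0,0,-0.75],"rotation":[0,0,0]}
    - {"dp":[0,0,-1],"rotation":[0,0,0]}
    - {"dp":[0,0,-1],"rotation":[0,0,0]}

```text
clock: 7.75
position: [0.6176, -0.3143, 0.1839]
ee_rot: [-0.001, 0.891, -0.453, -0.007]
contact_force: [-1.6, 0.9, -1.9]
width: -0.0001
```

Call:
send_rows:
  deltas:
    - {"dp":[0,0,-0.13],"rotation":[0,0,0]}
    - {"dp":[0,0,-0.13],"rotation":[0,0,0]}
    - {"dp":[0,0,-0.13],"rotation":[0,0,0]}

```text
clock: 8.0
position: [0.622, -0.3175, 0.1761]
ee_rot: [0.0, 0.891, -0.454, -0.0]
contact_force: [-0.6, -0.5, 0.7]
width: 0.0002
```

```bash
python3 look.py v5.png; python3 - <<'E'
import numpy as np
c,s=np.cos(-.94),np.sin(-.94)
r=.09
prev=None
cmd=np.array([.6228,-.318,.174])
for th in [1.43,1.3,1.2,1.1,1.0,.9,.8,.7,.6,.5,.4,.3,.2,.1,.05,0,-.05]:
    X=.0535-r*np.cos(th)+.0055*np.sin(th)+.011; Z=.0635+r*np.sin(th)+.0055*np.cos(th)+.019
    W=np.array([.5337+c*(X+.073),-.1983+s*(X+.073),Z])
    print(th,round(X,4),W.round(4),((W-cmd)/.12).round(2))
E
```

```text
8.0 [ 0.622  -0.3175  0.1761] [-0.63 -0.53  0.68] [-0.01  0.07 -0.05] [-0.571  0.503  1.328 -0.     1.311  1.941] 0.00024557102706292605
ty yaw -2.512387440855468
1.43 0.0573 [ 0.6106 -0.3035  0.1724] [-0.1   0.12 -0.01]
1.3 0.0457 [ 0.6037 -0.2942  0.1707] [-0.16  0.2  -0.03]
1.2 0.037 [ 0.5986 -0.2871  0.1684] [-0.2   0.26 -0.05]
1.1 0.0286 [ 0.5936 -0.2803  0.1652] [-0.24  0.31 -0.07]
1.0 0.0205 [ 0.5888 -0.2738  0.1612] [-0.28  0.37 -0.11]
0.9 0.0129 [ 0.5843 -0.2676  0.1564] [-0.32  0.42 -0.15]
0.8 0.0057 [ 0.5801 -0.2619  0.1509] [-0.36  0.47 -0.19]
0.7 -0.0008 [ 0.5763 -0.2566  0.1447] [-0.39  0.51 -0.24]
0.6 -0.0067 [ 0.5728 -0.2519  0.1379] [-0.42  0.55 -0.3 ]
0.5 -0.0118 [ 0.5698 -0.2477  0.1305] [-0.44  0.59 -0.36]
0.4 -0.0163 [ 0.5672 -0.2441  0.1226] [-0.46  0.62 -0.43]
0.3 -0.0199 [ 0.565  -0.2412  0.1144] [-0.48  0.64 -0.5 ]
0.2 -0.0226 [ 0.5634 -0.239   0.1058] [-0.49  0.66 -0.57]
0.1 -0.0245 [ 0.5623 -0.2375  0.097 ] [-0.5   0.67 -0.64]
0.05 -0.0251 [ 0.5619 -0.237   0.0925] [-0.51  0.68 -0.68]
0 -0.0255 [ 0.5617 -0.2367  0.088 ] [-0.51  0.68 -0.72]
-0.05 -0.0257 [ 0.5616 -0.2365  0.0835] [-0.51  0.68 -0.75]
```

View pics/v5.png

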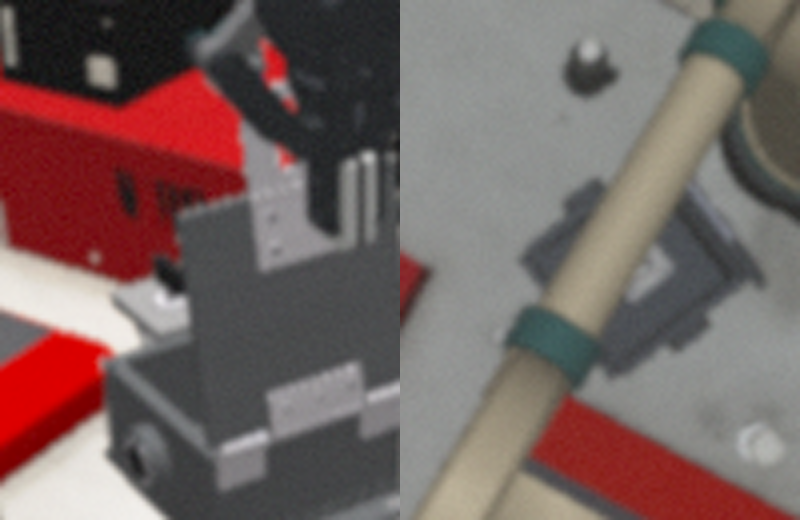

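Call:
send_rows:
  deltas:
    - {"dp":[-0.06,0.08,0],"rotation":[0,0,0]}
    - {"dp":[-0.11,0.13,-0.01],"rotation":[0,0,0]}
    - {"dp":[-0.16,0.2,-0.03],"rotation":[0,0,0]}
    - {"dp":[-0.2,0.26,-0.05],"rotation":[0,0,0]}
    - {"dp":[-0.24,0.31,-0.07],"rotation":[0,0,0]}
    - {"dp":[-0.28,0.37,-0.11],"rotation":[0,0,0]}
    - {"dp":[-0.32,0.42,-0.15],"rotation":[0,0,0]}
    - {"dp":[-0.36,0.47,-0.19],"rotation":[0,0,0]}
    - {"dp":[-0.39,0.51,-0.24],"rotation":[0,0,0]}
    - {"dp":[-0.39,0.51,-0.24],"rotation":[0,0,0]}

```text
clock: 8.93
position: [0.5738, -0.2551, 0.144]
ee_rot: [-0.0, 0.891, -0.454, -0.002]
contact_force: [0.1, 0.2, -0.2]
width: -0.0001
```

```bash
python3 look.py v6.png
```

```text
8.9333 [ 0.5738 -0.2551  0.144 ] [ 0.1   0.19 -0.23] [0.06 0.06 0.  ] [-0.529  0.428  1.543  0.     1.174  1.983] -6.480498152315409e-05
ty yaw -2.5124716969971406
```

View pics/v6.png

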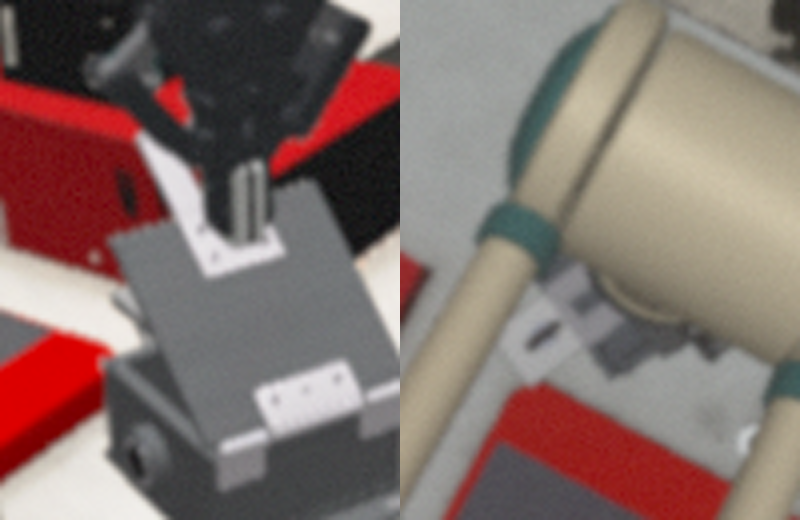

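```bash
python3 - <<'E'
from h import *
p=dict(np.load('p1.npz'))
b=p['color'][:,:,::-1]
I=cv2.resize(b[195:235,232:282],None,fx=12,fy=12,interpolation=cv2.INTER_CUBIC)
cv2.imwrite('pics/v6w.png',I)
g=cv2.cvtColor(b,cv2.COLOR_BGR2GRAY).astype(float)
u0,v0=proj(p,[.5335,-.1984,.0845])[0]; print(u0,v0)
ys,xs=np.mgrid[0:384,0:512]; m=(np.hypot(xs-u0,ys-v0)<8)
w=np.clip(125-g,0,None)*m
pts=np.array([pz(p,x,y,.0845)[:2] for y,x in zip(*np.where(w>0))]); ww=w[w>0]
c=(pts*ww[:,None]).sum(0)/ww.sum(); C=np.cov((pts).T,aweights=ww); e,V=np.linalg.eigh(C); d=V[:,1]
print(len(ww),c,np.sqrt(e),np.arctan2(d[1],d[0]))
E
```

```text
250.57382927369417 213.1789837679146
31 [ 0.53297152 -0.19800831] [0.00168952 0.00560666] 2.1983755074567757
```

View pics/v6w.png

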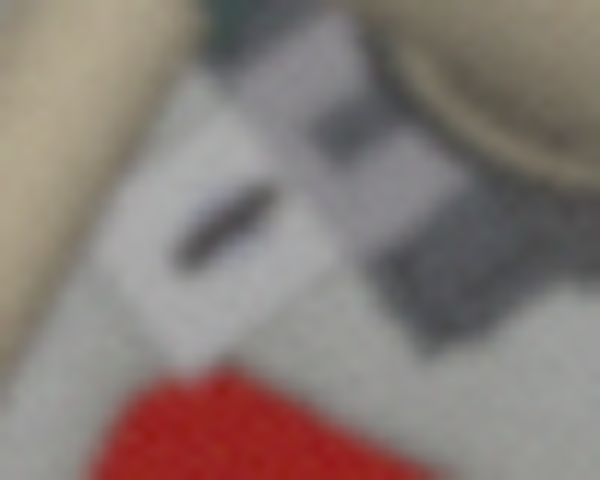

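Call:
send_rows:
  deltas:
    - {"dp":[-0.03,0.04,-0.06],"rotation":[0,0,0]}
    - {"dp":[-0.05,0.08,-0.12],"rotation":[0,0,0]}
    - {"dp":[-0.07,0.11,-0.19],"rotation":[0,0,0]}
    - {"dp":[-0.09,0.13,-0.26],"rotation":[0,0,0]}
    - {"dp":[-0.1,0.15,-0.31],"rotation":[0,0,0]}
    - {"dp":[-0.11,0.16,-0.35],"rotation":[0,0,0]}
    - {"dp":[-0.11,0.16,-0.35],"rotation":[0,0,0]}

```text
clock: 9.62
position: [0.5615, -0.237, 0.1024]
ee_rot: [-0.0, 0.891, -0.454, -0.002]
contact_force: [-0.3, -0.3, -0.0]
width: 0.0003
```

```bash
python3 look.py v7.png
```

```text
9.6167 [ 0.5615 -0.237   0.1024] [-0.3  -0.25 -0.01] [ 0.02  0.07 -0.  ] [-0.514  0.441  1.64   0.     1.063  1.999] 0.0002740821645904509
ty yaw -2.5129635764572242
```

View pics/v7.png

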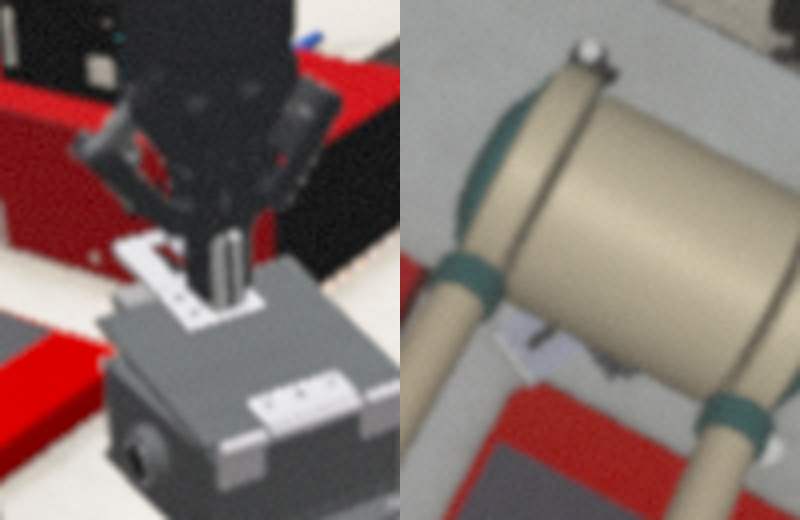

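Call:
send_rows:
  deltas:
    - {"dp":[-0.01,0.01,-0.03],"rotation":[0,0,0]}
    - {"dp":[-0.01,0.01,-0.06],"rotation":[0,0,0]}
    - {"dp":[-0.01,0.01,-0.09],"rotation":[0,0,0]}
    - {"dp":[-0.01,0.01,-0.11],"rotation":[0,0,0]}
    - {"dp":[-0.01,0.01,-0.12],"rotation":[0,0,0]}
    - {"dp":[-0.01,0.01,-0.13],"rotation":[0,0,0]}
    - {"dp":[-0.01,0.01,-0.13],"rotation":[0,0,0]}

```text
clock: 10.3
position: [0.5611, -0.2366, 0.0881]
ee_rot: [0.0, 0.891, -0.454, -0.0]
contact_force: [-0.7, -1.3, -0.1]
width: -0.0002
```

Call:
send_rows:
  deltas:
    - {"dp":[0,0,-0.01],"rotation":[0,0,0]}
    - {"dp":[0,0,-0.02],"rotation":[0,0,0]}
    - {"dp":[0,0,-0.02],"rotation":[0,0,0]}

```text
clock: 10.55
position: [0.5612, -0.2368, 0.0879]
ee_rot: [0.0, 0.891, -0.454, 0.0]
contact_force: [-2.4, 2.8, 10.9]
width: 0.0001
```

Call:
send_rows:
  deltas:
    - {"dp":[0,0,-0.015],"rotation":[0,0,0]}
    - {"dp":[0,0,-0.015],"rotation":[0,0,0]}
    - {"dp":[0,0,-0.015],"rotation":[0,0,0]}

```text
clock: 10.8
position: [0.5612, -0.2367, 0.0878]
ee_rot: [0.0, 0.891, -0.454, 0.001]
contact_force: [-5.1, 3.8, 20.7]
width: -0.0002
```

Call:
send_rows:
  deltas:
    - {"dp":[0,0,0.2],"rotation":[0,0,0]}
    - {"dp":[0,0,0.4],"rotation":[0,0,0]}
    - {"dp":[0,0,0.7],"rotation":[0,0,0]}
    - {"dp":[0,0,0.9],"rotation":[0,0,0]}
    - {"dp":[0,0,0.9],"rotation":[0,0,0]}

```text
clock: 11.22
position: [0.5642, -0.2386, 0.1981]
ee_rot: [0.001, 0.891, -0.454, 0.006]
contact_force: [0.2, -1.1, -0.2]
width: -0.0002
```

```bash
python3 look.py v8.png
```

```text
11.2167 [ 0.5642 -0.2386  0.1981] [ 0.17 -1.14 -0.25] [ 0.04 -0.02 -0.04] [-5.130e-01  3.580e-01  1.515e+00 -1.000e-03  1.257e+00  2.000e+00] -0.00019942436383218928
ty yaw -2.5128925099069095
```

View pics/v8.png

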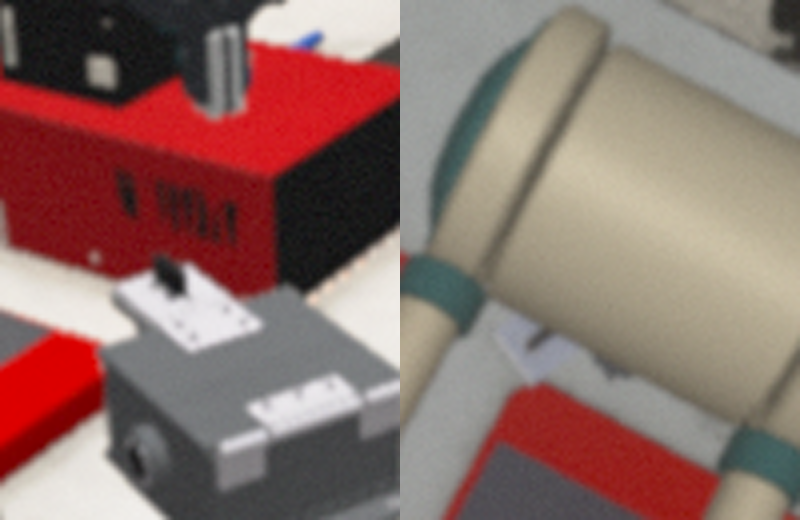

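Call:
send_rows:
  deltas:
    - {"dp":[-0.1,0.15,0],"rotation":[0,0,0]}
    - {"dp":[-0.23,0.32,0],"rotation":[0,0,0]}
    - {"dp":[-0.23,0.32,0],"rotation":[0,0,0]}
    - {"dp":[-0.23,0.32,0],"rotation":[0,0,0]}
    - {"dp":[-0.23,0.32,-0.2],"rotation":[0,0,0]}
    - {"dp":[-0.23,0.32,-0.4],"rotation":[0,0,0]}
    - {"dp":[-0.23,0.32,-0.6],"rotation":[0,0,0]}
    - {"dp":[-0.23,0.32,-0.72],"rotation":[0,0,0]}
    - {"dp":[-0.23,0.32,-0.78],"rotation":[0,0,0]}
    - {"dp":[-0.23,0.32,-0.81],"rotation":[0,0,0]}
    - {"dp":[-0.23,0.32,-0.81],"rotation":[0,0,0]}
  fingers: 0

```text
clock: 12.23
position: [0.5337, -0.1986, 0.094]
ee_rot: [0.0, 0.891, -0.454, -0.001]
contact_force: [0.4, -0.1, 0.5]
width: 0.0427
```

Call:
send_rows:
  deltas:
    - {"dp":[0,0,0],"rotation":[0,0,0]}
    - {"dp":[0,0,0],"rotation":[0,0,0]}
    - {"dp":[0,0,0],"rotation":[0,0,0]}
    - {"dp":[0,0,0],"rotation":[0,0,0]}
    - {"dp":[0,0,0],"rotation":[0,0,0]}
    - {"dp":[0,0,0],"rotation":[0,0,0]}
  fingers: 1
  grip_force: 25

```text
clock: 12.73
position: [0.5342, -0.1988, 0.096]
ee_rot: [0.0, 0.891, -0.454, 0.001]
contact_force: [-0.8, -0.4, 5.9]
width: 0.0059
```

```bash
python3 look.py v9.png
```

```text
12.7333 [ 0.5342 -0.1988  0.096 ] [-0.75 -0.39  5.92] [-0.18  0.16  0.04] [-4.780e-01  3.940e-01  1.742e+00 -1.000e-03  1.003e+00  2.035e+00] 0.005937199105017458
ty yaw -2.5127790621475055
```

View pics/v9.png

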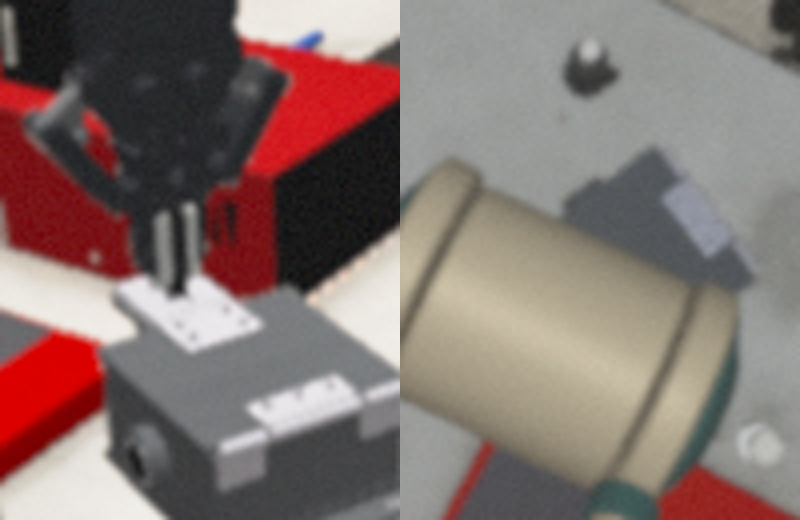

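Call:
send_rows:
  deltas:
    - {"dp":[0,0,0],"rotation":[0,0,0.15]}
    - {"dp":[0,0,0],"rotation":[0,0,0.35]}
    - {"dp":[0,0,0],"rotation":[0,0,0.55]}
    - {"dp":[0,0,0],"rotation":[0,0,0.75]}
    - {"dp":[0,0,0],"rotation":[0,0,0.95]}
    - {"dp":[0,0,0],"rotation":[0,0,1]}

```text
clock: 13.33
position: [0.5342, -0.1988, 0.096]
ee_rot: [0.001, 0.976, -0.217, 0.001]
contact_force: [-1.6, -1.4, 5.9]
width: 0.006
```

Call:
send_rows:
  deltas:
    - {"dp":[0,0,0],"rotation":[0,0,0.2]}
    - {"dp":[0,0,0],"rotation":[0,0,0.4]}
    - {"dp":[0,0,0],"rotation":[0,0,0.6]}
    - {"dp":[0,0,0],"rotation":[0,0,0.8]}
    - {"dp":[0,0,0],"rotation":[0,0,1]}
    - {"dp":[0,0,0],"rotation":[0,0,1]}

```text
clock: 13.83
position: [0.5342, -0.1988, 0.0961]
ee_rot: [0.001, 1.0, 0.031, 0.001]
contact_force: [-0.6, -1.4, 6.1]
width: 0.0062
```

Call:
send_rows:
  deltas:
    - {"dp":[0,0,0],"rotation":[0,0,0.2]}
    - {"dp":[0,0,0],"rotation":[0,0,0.4]}
    - {"dp":[0,0,0],"rotation":[0,0,0.6]}
    - {"dp":[0,0,0],"rotation":[0,0,0.8]}
    - {"dp":[0,0,0],"rotation":[0,0,1]}
    - {"dp":[0,0,0],"rotation":[0,0,1]}

```text
clock: 14.33
position: [0.5342, -0.1988, 0.096]
ee_rot: [0.001, 0.961, 0.277, 0.001]
contact_force: [-0.8, -1.0, 6.5]
width: 0.0059
```

Call:
send_rows:
  deltas:
    - {"dp":[0,0,0],"rotation":[0,0,0.14]}
    - {"dp":[0,0,0],"rotation":[0,0,0.14]}
    - {"dp":[0,0,0],"rotation":[0,0,0.14]}
    - {"dp":[0,0,0],"rotation":[0,0,0.14]}

```text
clock: 14.67
position: [0.5342, -0.1988, 0.096]
ee_rot: [0.001, 0.951, 0.309, 0.001]
contact_force: [-1.2, -1.0, 5.8]
width: 0.0059
```

```bash
python3 look.py v10.png
```

```text
14.6667 [ 0.5342 -0.1988  0.096 ] [-1.23 -0.96  5.78] [-0.17  0.18  0.02] [-4.780e-01  3.940e-01  1.742e+00 -1.000e-03  1.003e+00  4.650e-01] 0.005867059174688048
ty yaw -0.9427814258209527
```

View pics/v10.png

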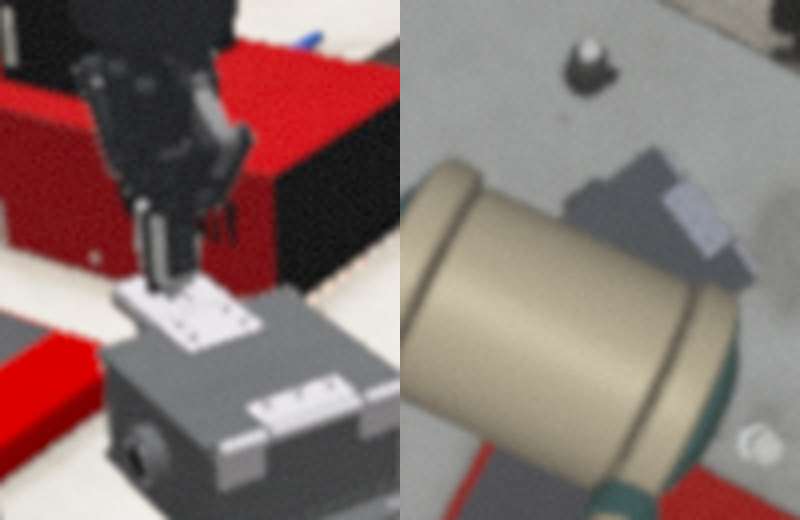

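Release, rise, and back away to let the top camera see the button.

Call:
send_rows:
  deltas:
    - {"dp":[0,0,0],"rotation":[0,0,0]}
    - {"dp":[0,0,0],"rotation":[0,0,0]}
    - {"dp":[0,0,0],"rotation":[0,0,0]}
    - {"dp":[0,0,0.1],"rotation":[0,0,0]}
    - {"dp":[0,0,0.3],"rotation":[0,0,0]}
    - {"dp":[0,0,0.6],"rotation":[0,0,0]}
    - {"dp":[0,0,0.9],"rotation":[0,0,0]}
    - {"dp":[0,0,1],"rotation":[0,0,0]}
  fingers: -0.1

```text
clock: 15.43
position: [0.5359, -0.1991, 0.2199]
ee_rot: [0.003, 0.951, 0.309, 0.003]
contact_force: [0.5, -0.6, 0.1]
width: 0.0466
```

Call:
send_rows:
  deltas:
    - {"dp":[0,0,0.3],"rotation":[0,0,0]}
    - {"dp":[0,0,0.6],"rotation":[0,0,0]}
    - {"dp":[0,0,0.9],"rotation":[0,0,0]}
    - {"dp":[0.2,-0.2,1],"rotation":[0,0,0]}
    - {"dp":[0.4,-0.5,1],"rotation":[0,0,0]}
    - {"dp":[0.6,-0.8,1],"rotation":[0,0,0]}
    - {"dp":[0.7,-1,1],"rotation":[0,0,0]}

```text
clock: 16.02
position: [0.6196, -0.3203, 0.3345]
ee_rot: [0.001, 0.951, 0.309, 0.001]
contact_force: [-0.1, -0.6, -0.0]
width: 0.047
```

Call:
send_rows:
  deltas:
    - {"dp":[0.1,-0.25,0],"rotation":[0,0,0]}
    - {"dp":[0.1,-0.5,0],"rotation":[0,0,0]}
    - {"dp":[0.1,-0.75,0],"rotation":[0,0,0]}
    - {"dp":[0.1,-1,0],"rotation":[0,0,0]}
    - {"dp":[0.1,-1,0],"rotation":[0,0,0]}
    - {"dp":[0.1,-1,0],"rotation":[0,0,0]}

```text
clock: 16.52
position: [0.6292, -0.44, 0.3327]
ee_rot: [-0.001, 0.951, 0.308, -0.001]
contact_force: [-0.4, 1.0, -0.5]
width: 0.0472
```

```bash
python3 look.py v11.png; python3 -c "
import cv2,numpy as np
cv2.imwrite('pics/v11t.png',np.load('p1.npz')['color'][:,:,::-1])"
```

```text
16.5167 [ 0.6292 -0.44    0.3327] [-0.39  0.95 -0.53] [-0.01  0.02 -0.07] [-0.701  0.571  0.83   0.     1.743  0.245] 0.04723142865795829
ty yaw -0.9453545918303805
```

View pics/v11.png

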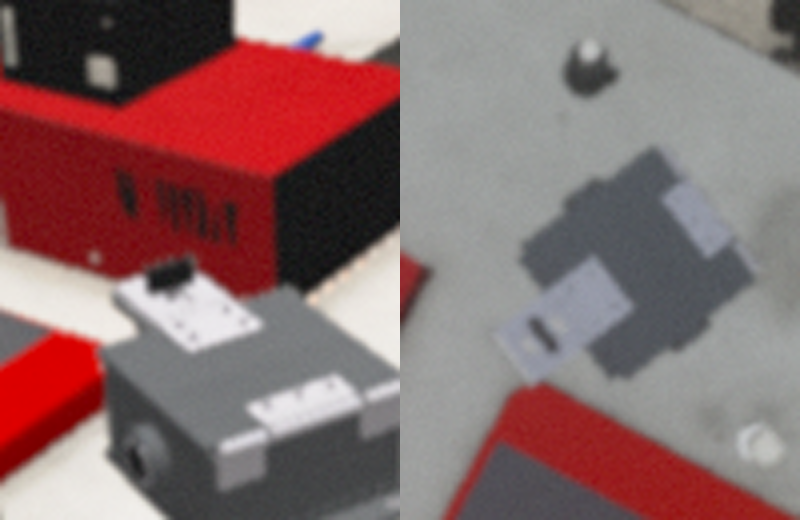

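View pics/v11t.png

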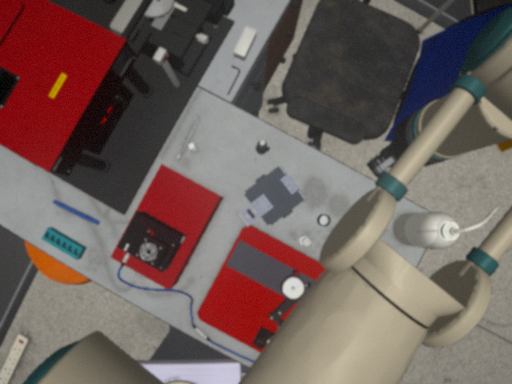

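```bash
python3 - <<'E'
from h import *
p=dict(np.load('p1.npz')); q=dict(np.load('q1.npz'))
hsv=p['color']; g=cv2.cvtColor(hsv,cv2.COLOR_RGB2GRAY).astype(float)
u0,v0=proj(p,[.5335,-.1984,.0845])[0]
ys,xs=np.mgrid[0:384,0:512]; m=(np.hypot(xs-u0,ys-v0)<7); w=np.clip(110-g,0,None)*m
pts=np.array([pz(p,x,y,.0845)[:2] for y,x in zip(*np.where(w>0))]); ww=w[w>0]
c=(pts*ww[:,None]).sum(0)/ww.sum(); e,V=np.linalg.eigh(np.cov(pts.T,aweights=ww)); d=V[:,1]
print('wing',c,np.arctan2(d[1],d[0]),len(ww))
C=cloud(p); D=cloud(q)
# tongue orientation via minAreaRect of brightish tongue+plate
R=np.array([[np.cos(.94),-np.sin(.94)],[np.sin(.94),np.cos(.94)]])
for A in (C,D):
    l=(A[...,:2]-[.5335,-.1984])@R.T; l[...,0]-=.073
    for nm,a,b,h in(('plate front',-.04,-.02,.045),('plate back',.0,.035,.045),('tongue',-.093,-.088,.017)):
        m=(l[...,0]>a)&(l[...,0]<b)&(abs(l[...,1])<h)&(A[...,2]>.03)&(A[...,2]<.15); print(nm,m.sum(),np.median(A[m][:,2]))
# plate yaw from minAreaRect of dark+tongue above z .05 in top
m=((C[...,2]>.05)&(C[...,2]<.08)&(np.hypot(C[...,0]-.576,C[...,1]+.257)<.085)).astype(np.uint8)
ct=max(cv2.findContours(m,0,2)[0],key=cv2.contourArea).reshape(-1,2)
W=np.array([pz(p,x,y,.066)[:2] for x,y in ct],np.float32); print(cv2.minAreaRect(W*1000))
# tongue region mask by brightness, local PCA
b=(p['color'][...,2].astype(int)-p['color'][...,0]); 
m=((g>125)&(b>6)&(np.hypot(xs-u0-4,ys-v0+3)<22)&(C[...,2]>.055)).astype(np.uint8); m=cv2.morphologyEx(m,cv2.MORPH_CLOSE,np.ones((7,7)))
ct=max(cv2.findContours(m,0,2)[0],key=cv2.contourArea).reshape(-1,2)
W=np.array([pz(p,x,y,.069)[:2] for x,y in ct],np.float32); print('tongue',cv2.minAreaRect(W*1000))
for k in ['vial_mid','tube_mid','holder_mid']:
  print(k)
for n in ['side']:
    P=shot(n)
    for k in ['vial_mid','tube_mid','holder_mid']: print(k,[np.round(r['box']).tolist() for r in models.find_in(k,P)[:1]])
E
```

```text
wing [ 0.53308537 -0.19813772] -2.516735759612006 22
plate front 306 0.06747468496466136
plate back 536 0.06639734185381835
tongue 29 0.06935552991938126
plate front 268 0.06578212576904105
plate back 493 0.06478910498681265
tongue 10 0.06706804732128997
((567.07080078125, -246.08279418945312), (108.91206359863281, 141.5321044921875), 35.66989517211914)
tongue ((542.3768310546875, -210.46800231933594), (40.18708801269531, 74.39169311523438), 34.511962890625)
vial_mid
tube_mid
holder_mid
vial_mid [[157.0, 234.0, 178.0, 268.0]]
tube_mid [[182.0, 264.0, 203.0, 291.0]]
holder_mid [[298.0, 196.0, 315.0, 237.0]]
```

```bash
python3 -c "
from rig import manip,monitor
print(manip.sign_off(), monitor.get_state()['clock'])"
```

```text
the job is handed in; nothing more can be done
the job is handed in; nothing more can be done
```

The chamber is ready: the lid is fully shut, the button came up through the slot, and it now lies squarely across it. The job was handed in at about 16.7 s of the 56 s allowed, and sign-off reports no verdict.

1. **Lining up the button:** I gripped the wing and turned it about -1.09 rad. A top-camera picture then put it at a yaw of -0.943 rad, against about -0.94 for the chamber.
2. **Shutting the lid:** I pushed it down along its arc with closed fingertips. It stopped with the tongue's face at z ≈ 69 mm, as specified, and I pressed to about 21 N there.
3. **Locking it:** I gripped the wing again, gave it a +1.57 rad turn, let go and drew the arm back.

The last checks, made before handing in:
- **Lid:** it is flat, with the plate at 65–67 mm and the tongue at 67–69 mm in the two cameras. They differ by about 2 mm, which is the calibration tolerance.
- **Button:** the wing is within about 0.02 rad of square to the tongue. That fit used only 22 pixels, so it is a rough figure.
- **Forces:** the highest I saw at the end of any move was about 22 N, from pressing the lid shut.
- **Things beside the chamber:** the lens tube and post holder boxes are within about 3 pixels of where they were. The network missed the vial at the start, so I could only compare the vial by eye. No unexpected contact force showed.

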